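Turn the empty parts tub mouth up on the packing mat

ROBOT

A 6-joint arm with a two-finger parallel gripper is mounted at the origin on the work surface. World frame = base frame: x ahead of the robot, y to its left, z up, the work surface at z = 0. Lengths are in m, angles in rad, forces in N, time in s.
With the tool pointing down it reaches from about 0.225 to 0.875 m from the base axis. Payload 3.4 kg.
Tool frame: the origin (TCP) lies on the centre line of the jaws, within the pads' length; the fingertips stand 17 mm ahead of it and the grasp point (between the pads) lies 2 mm behind it (nose_length is the distance from the TCP to the fingertips, in m); z points along the fingers, y is the line along which they close (so a half turn about z gives the same grasp; the last joint's range is limited). The gripper opens to 85 mm and grips with 20 to 120 N. Pads are 22 mm wide; open, the fingers measure 114 mm over their backs; the gripper's body (76 mm by 85 mm) begins 54 mm behind the grasp point. The pads swing forward as they close: fully open they stand 13 mm farther back than shut.
Start: joints at [1.031, 0.276, 1.505, -0, 1.361, -0.121], TCP at [0.234, 0.525, 0.248] pointing down, gripper open.
Joint ranges: [-2.89, 2.89], [-0.75, 2.08], [0.22, 2.7], [-1.18, 4.32], [0.11, 2.71], [-2.7, 2.7]. Speed limits (rad/s): [2.57, 2.57, 3.14, 3.14, 3.14, 3.14].

INTERFACE

Orientations are given as a unit quaternion [w, x, y, z].
In Python, from rig import get_state, get_image, sign_off, find_in, place_of, nose_length gives the robot as it stands.
- The arm moves only by the tool apply_moves, never from a script. Its argument "deltas" is one flat list of numbers, 5 for each row, row after row: the finger opening in mm, from 0 to 85.4, then the shift along the tool's x, y, z in mm, then the turn about the tool's z in degrees. A call has 1 to 12 rows; each row is the pose to reach, as a shift and turn from the pose commanded when the call began, along the tool's axes at that moment; what a row does not reach only later rows make up. A row lasts 1/12 s, in which the tool goes at most 41.7 mm and 7.16 degrees, less where a joint would pass 70% of its speed; a pose out of reach is approached as far as the arm can. A call with a gripper value outside its range is refused whole. The fingers move at their own pace and stop on an object; "squeeze" is the grip in N (left out, the last holds). Time passes only in rows, so rows that repeat a pose let the fingers close. It gives the time, the measured TCP pose, the force, the opening and the grip force at its end, in the units of the state.
- get_state(): the state, without advancing time (a new reading comes with each control period).
- get_image(name): name is "scene" or "side" or "wrist"; returns a dict with "frame" (480x640x3 uint8, red, green, blue), "K" (3x3 intrinsics, pixels), "position" and "orientation" of the camera in the world. Camera axes: x right, y down, z forward; pixel columns grow to the right and rows downward; lengths in m; the calibration is good to about 2 mm. A picture is of the moment at which its call begins. There is no depth.
- sign_off(): hands the job in; it is judged then, once.
Trained networks look in a picture, given as the dict that the camera call returned (one of the last four; its "shot" number tells which), for a name from the list of things; names that differ only in an ending like _2 or _b are one class to them, and where a whole thing is asked for, a point or a joint stands for the part that bears it (a point fixed in the world has none). Each returns a list of dicts, best first, with "score" (0 to 1); they miss things now and then, are a little off and sometimes report something else, mostly with a low value. They report only what shows in the picture. A call takes as long as a camera call.
- find_in(query, picture): "point" ([column, row] in pixels, amid what is visible of it).
- place_of(query, picture): "point" ([column, row] in pixels: a listed point, or the origin of a listed thing).
The state is a dict: "clock": time; "qpos": joint angles; "qd": joint speeds; "effort": joint torques, N m; "position": TCP position; "ee_rot": TCP orientation; "contact_force": force on the tool from outside, world axes, zero at the start; "moment": the same for the moment, N m; "width": finger opening in m; "gripper_force": force on a finger pad.
Only numpy, scipy, OpenCV 4.12 (cv2) and the standard library are available. Lean on these libraries where they do the work, as an engineer would, in place of code of your own. Each camera call takes 0.05 s, during which the arm holds its last target. There are 200 camera calls.

TASK

The empty square tub stands upside down beside the dark mat. Turn it over so that it stands mouth up on the mat, ready to be filled. Do not drop it from up in the air, and leave the full tub and the other things where they are.

Things in the scene. Friction and masses are not known exactly. Their poses are not given: they have to be found in the camera images.
- tub: the empty tub: white plastic, square, 66 x 66 mm outside, 110 mm tall, 4 mm straight walls and base, one open end (58 x 58 mm), about 150 g, paper label on one side. Starts mouth down, left or right of the mat. Origin: centre of the outer face of its base (110 mm up at the start); z points from base to mouth (down at the start, up when done); x, y square to its sides
- tub_mouth (a point): centre of the tub's mouth, in the plane of its rim, 110 mm from the base along the tub's z axis
- mat: dark grey square rubber mat on the bench, 240 x 240 mm, under 1 mm thick, fixed. Origin: its centre, at bench height; x and y along its edges (x roughly away from the robot), z up
- full_tub: a tub of the same kind, mouth up and filled with steel springs to about 70 mm, 450 g, standing across the mat from the empty one. Origin: centre of its underside, z up; leave it alone
- tape: bystander: cardboard-coloured ring, an empty roll core, 90 mm across, 25 mm high, lying flat beyond the mat; origin at the centre of its underside
- driver: bystander: screwdriver lying on the bench on the robot's side of the mat
- oil: bystander: closed grey bottle, 48 mm across, 130 mm tall, standing; origin at the centre of its underside, z up
- sleeve: bystander: black plastic sleeve, 18 mm thick, 50 mm long, lying on the bench on the robot's side of the mat
- lid: bystander: flat white disc lid, 100 mm across, 8 mm thick, lying beyond the mat; origin at the centre of its underside

How it is judged:
At the end, for the whole second after the job is handed in: The empty tub stands still, mouth up, flat on its base (within 6 degrees) on the mat, the centre of its base within 75 mm of the mat's centre along both of the mat's edges; the full tub stands upright and no bystander was moved by more than 40 mm (angle between tub's own z axis and vertical below 0.1 rad and height (world z) of tub below 0.008 m and x of tub in the frame of mat between -0.075 and 0.075 m and y of tub in the frame of mat between -0.075 and 0.075 m and linear speed of tub below 0.02 m/s); the robot touches nothing.
It fails at once if the full tub is tipped by more than 17 degrees or moved by more than 40 mm (angle between full_tub's own z axis and vertical above 0.3 rad or distance of full_tub from where it was at the start of the episode above 0.04 m).
It fails at once if the tape core, screwdriver, bottle, sleeve or lid is moved by more than 40 mm (distance of any of tape, driver, oil, sleeve, lid from where it was at the start of the episode above 0.04 m).
It fails at once if the empty tub is dropped: let go in the air with both its base and its mouth more than 130 mm above the bench (height (world z) of each of tub, tub_mouth above 0.13 m and contact force between the fingers and tub below 0.05 N).
It also fails if it takes over 43 s, if anything falls off the work surface, if the arm or the gripper's body presses on something with over 40 N, if the wrist force passes 120 N, or if a joint passes its speed limit or range.

## Working session

There is one attempt and no reset: what is moved stays moved. The work goes in short steps, Python scripts to look and compute and a tool call to move; the robot and the scene stay as the last step left them, time stands still between calls to the robot, and variables do not carry over. Pictures are saved under pics/ and viewed, at most 10 in all, crops included, and the job is handed in when it is done.

Besides the shell and the picture viewer there is one more tool, called after "Call:" as a command line: name --argument value ..., lists and objects as JSON in quotes. apply_moves: Moves the arm, as the interface text tells. Its arguments: {"type":"object","properties":{"deltas":{"type":"array"},"squeeze":{"type":"number"}},"required":["deltas"]}

```bash
mkdir -p pics
cat > h.py <<'E'
import numpy as np,cv2
from scipy.spatial.transform import Rotation as R
from rig import *
def rot(q): return R.from_quat(np.r_[q[1:],q[0]]).as_matrix()
def ray(p,uv):
    d=rot(p["orientation"])@np.linalg.solve(p["K"],[*uv,1]); return np.array(p["position"]),d/np.linalg.norm(d)
def plane(p,uv,z):
    o,d=ray(p,uv); return o+d*(z-o[2])/d[2]
def tri(rs):
    A=0;b=0
    for o,d in rs:
        M=np.eye(3)-np.outer(d,d);A=A+M;b=b+M@o
    return np.linalg.solve(A,b)
def proj(p,X):
    c=rot(p["orientation"]).T@(np.array(X)-p["position"]);c=np.array(p["K"])@c;return c[:2]/c[2]
def save(p,n): cv2.imwrite("pics/"+n,p["frame"][:,:,::-1])
E
python3 - <<'E'
from h import *
np.set_printoptions(precision=3,suppress=True)
s=get_state();print(s["position"],s["ee_rot"],rot(s["ee_rot"]),nose_length)
P={n:get_image(n) for n in("scene","side","wrist")}
for n,p in P.items(): save(p,n+"0.png")
for q in ["tub","tub_mouth","mat","full_tub","oil","tape","lid","driver","sleeve"]:
    rs=[]
    for n in("scene","side"):
        r=place_of(q,P[n]); 
        if r: print(q,n,np.array(r[0]["point"]),round(r[0]["score"],2),[ (x["point"],round(x["score"],2)) for x in r[1:2]]); rs.append(ray(P[n],r[0]["point"]))
    if len(rs)==2: print("   ",tri(rs))
cv2.imwrite("pics/both.png",np.hstack([cv2.resize(P[n]["frame"][:,:,::-1],(400,300)) for n in("scene","side")]))
E
```

```text
[0.234 0.525 0.247] [-0.     0.208  0.978 -0.001] [[-0.914  0.407 -0.001]
 [ 0.407  0.914 -0.002]
 [ 0.    -0.002 -1.   ]] 0.017
tub scene [390.9 246.1] 0.59 []
tub side [284.8 200.7] 0.66 []
    [0.51  0.128 0.109]
tub_mouth scene [383.9 304.3] 0.95 [([312.3, 255.0], 0.72)]
tub_mouth side [287.2 243.2] 0.92 []
    [0.515 0.138 0.003]
mat scene [315.3 254.7] 0.64 []
mat side [333.3 287.4] 0.65 []
    [ 0.528 -0.047 -0.002]
full_tub scene [261.5 217.6] 0.71 []
full_tub side [398.5 341.6] 0.91 []
    [ 0.548 -0.227 -0.   ]
oil scene [181.5 264.4] 0.95 []
oil side [468.6 282.7] 0.93 []
    [ 0.752 -0.157 -0.   ]
tape scene [207.2 319.6] 0.72 []
tape side [415.6 241.7] 0.84 []
    [0.765 0.013 0.001]
lid scene [274.3 387.3] 0.9 []
lid side [373.1 211.5] 0.6 []
    [0.751 0.179 0.004]
driver scene [335.1 187.6] 0.9 []
driver side [265.5 410.9] 0.63 []
    [ 0.32  -0.258 -0.001]
sleeve scene [494.3 288.9] 0.5 [([314.4, 256.1], 0.2)]
sleeve side [189.2 249.1] 0.69 []
    [0.324 0.214 0.002]
```

View pics/scene0.png

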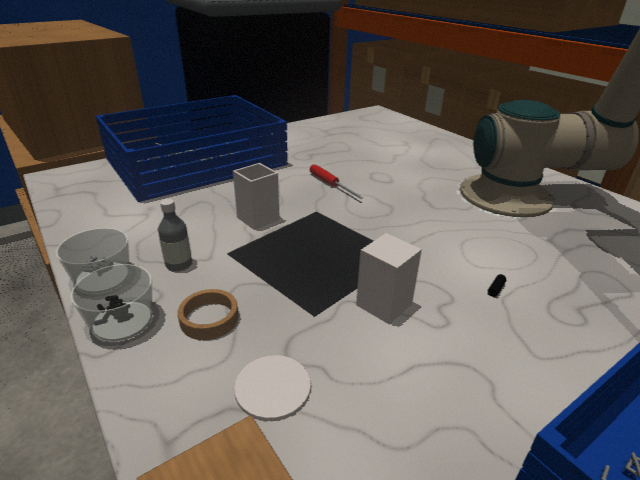

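View pics/side0.png

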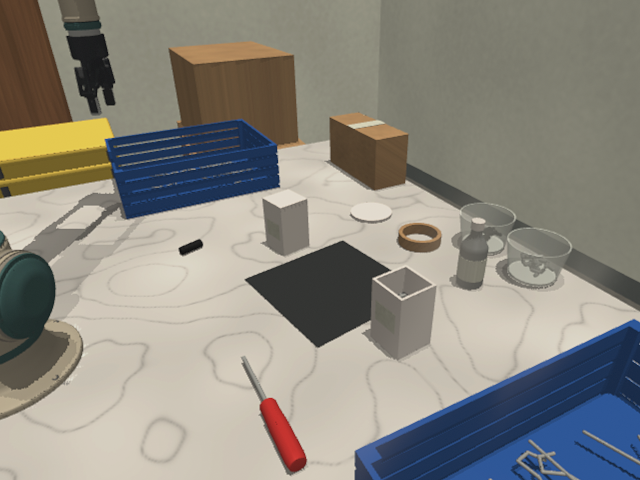

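Call:
apply_moves --deltas '[85, -35, -20, 0, 0, 85, -70, -40, 0, 0, 85, -105, -62, 0, 0, 85, -140, -83, 0, 0, 85, -175, -104, 0, 0, 85, -210, -125, 0, 0, 85, -245, -145, 0, 0, 85, -280, -166, 0, 0, 85, -315, -187, 0, 0, 85, -350, -208, 0, 0, 85, -385, -228, 0, 0, 85, -414, -245, 0, 0]' --squeeze 20

```text
clock: 2.05
position: [0.5139, 0.1306, 0.2485]
ee_rot: [0.001, 0.208, 0.978, -0.0]
contact_force: [-0.7, 1.2, 0.1]
width: 0.0854
gripper_force: 0.0
```

Run:
```python
from h import *
np.set_printoptions(precision=4,suppress=True)
s=get_state();print(s["clock"],s["position"],rot(s["ee_rot"]))
p=get_image("wrist");save(p,"w1.png");print(p["position"],rot(p["orientation"]))
print([ (r["point"],r["score"]) for r in place_of("tub",p)],proj(p,[.512,.133,.11]))
```

```text
2.05 [0.5139 0.1306 0.2485] [[-0.9131  0.4078  0.0012]
 [ 0.4078  0.9131 -0.0004]
 [-0.0012  0.0002 -1.    ]]
[0.4522 0.1591 0.374 ] [[ 0.4071  0.8775  0.2536]
 [ 0.9134 -0.3915 -0.1117]
 [ 0.0012  0.2771 -0.9608]]
[([333.4, 230.4], 0.67)] [324.1972 225.9746]
```

View pics/w1.png

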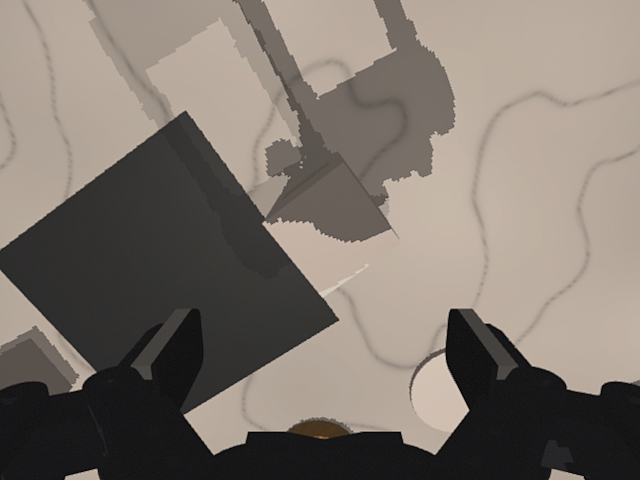

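Run:
```python
from h import *
np.set_printoptions(precision=4,suppress=True)
p=get_image("wrist"); s=get_state()
T=[plane(p,c,.11)[:2] for c in[(264,220),(342,155),(397,237),(323,298)]]
M=[plane(p,c,0)[:2] for c in[(186,112),(338,320),(0,250)]]
print(np.array(T),np.mean(T,0),np.array(M),(M[1]+M[2])/2)
for C in(T,M):
  for i in range(len(C)):
    d=C[(i+1)%len(C)]-C[i];print(np.linalg.norm(d),np.degrees(np.arctan2(d[1],d[0])))
print(s["position"],rot(s["ee_rot"])[:2,:2])
```

```text
[[0.4941 0.097 ]
 [0.4768 0.1601]
 [0.5405 0.172 ]
 [0.5603 0.1094]] [0.5179 0.1346] [[ 0.3977  0.053 ]
 [ 0.6324  0.0929]
 [ 0.4342 -0.1691]] [ 0.5333 -0.0381]
0.06544422532449566 105.28139188025622
0.06481389724321066 10.544188306001264
0.06563177120993845 -72.51287377324797
0.0673428010956346 -169.39611006673601
0.23801162863480615 9.653108118338517
0.32852557463703014 -127.10622190082624
0.22506499998551127 99.31871901656324
[0.5138 0.1311 0.2481] [[-0.9118  0.4106]
 [ 0.4106  0.9118]]
```

Call:
apply_moves --deltas '[78, 0, 0, 0, 7, 78, 0, 0, 0, 14, 78, 0, 0, 0, 21, 78, 0, 0, 0, 28, 78, 0, 0, 0, 35, 78, 0, 0, 0, 42, 78, 0, 0, 0, 49, 78, 0, 0, 0, 52.5, 78, 0, 0, 0, 52.5]'

```text
clock: 2.95
position: [0.5115, 0.1344, 0.2484]
ee_rot: [-0.0, 0.619, 0.786, 0.0]
contact_force: [0.1, -0.6, -0.3]
width: 0.078
gripper_force: 0.0
```

Run:
```python
from h import *
np.set_printoptions(precision=4,suppress=True)
s=get_state();Rt=rot(s["ee_rot"]);print(s["qpos"],s["position"],Rt,s["width"])
p=get_image("wrist");save(p,"w2.png");print("cam in tool",Rt.T@(np.array(p["position"])-s["position"]))
for x in(-.011,.0,.011):
  for z in(.004,.010,.017): print(x,z,[proj(p,np.array(s["position"])+Rt@[x,y,z]) for y in(-s["width"]/2,s["width"]/2)])
```

```text
[ 0.1249  0.2065  1.6005  0.0008  1.335  -0.1117] [0.5115 0.1344 0.2484] [[-0.2342  0.9722 -0.0005]
 [ 0.9722  0.2342  0.0007]
 [ 0.0008 -0.0003 -1.    ]] 0.07802714655337915
cam in tool [ 0.0694  0.0022 -0.1255]
-0.011 0.004 [array([207.1501, 359.3459]), array([427.2215, 359.3602])]
-0.011 0.01 [array([211.5567, 350.4211]), array([423.298 , 350.4402])]
-0.011 0.017 [array([216.2939, 340.8268]), array([419.0799, 340.8508])]
0.0 0.004 [array([204.7119, 331.3531]), array([429.4175, 331.3859])]
0.0 0.01 [array([209.302 , 323.3289]), array([425.3298, 323.3654])]
0.0 0.017 [array([214.2282, 314.717 ]), array([420.9424, 314.7571])]
0.011 0.004 [array([202.1689, 302.1557]), array([431.708 , 302.2085])]
0.011 0.01 [array([206.9541, 295.1168]), array([427.4455, 295.1721])]
0.011 0.017 [array([212.0809, 287.5755]), array([422.8785, 287.6329])]
```

View pics/w2.png

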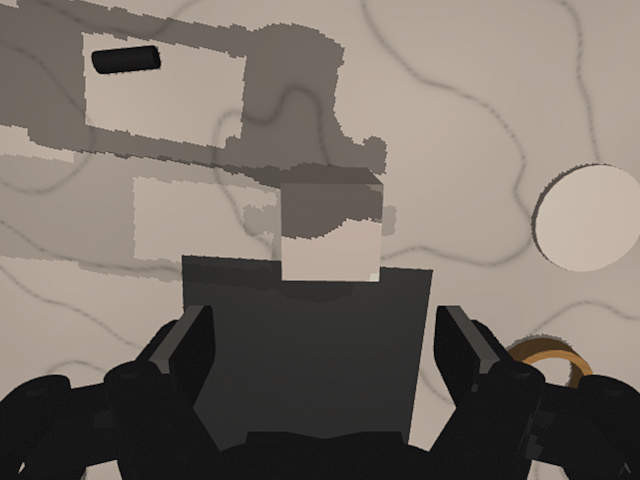

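Run:
```python
from h import *
np.set_printoptions(precision=4,suppress=True)
s=get_state();Rt=rot(s["ee_rot"])
p=get_image("wrist")
X=[plane(p,c,.11) for c in[(281,184),(383,185),(380,281),(282,282)]]
print(np.array([Rt.T@(x-s["position"]) for x in X]))
# grabcut-free check: scene network
a=get_image("scene");b=get_image("side")
for q in("tub","tub_mouth"):
  print(q,Rt.T@(tri([ray(i,place_of(q,i)[0]["point"]) for i in(a,b)])-s["position"]))
```

```text
[[ 0.0323 -0.025   0.1384]
 [ 0.0317  0.0402  0.1384]
 [-0.0339  0.0407  0.1384]
 [-0.0346 -0.0261  0.1384]]
tub [0.0014 0.0049 0.1401]
tub_mouth [-0.0024  0.0028  0.2469]
```

Call:
apply_moves --deltas '[80, 18, 3, 30, 0, 80, 37, 5, 60, 0, 80, 37, 5, 90, 0, 80, 37, 5, 115, 0, 80, 37, 5, 130, 0, 80, 37, 5, 136, 0, 70, 37, 5, 136, 0, 62, 37, 5, 136, 0, 60, 37, 5, 136, 0, 60, 37, 5, 136, 0, 60, 37, 5, 136, 0]' --squeeze 20

```text
clock: 4.27
position: [0.5095, 0.1705, 0.1134]
ee_rot: [0.001, 0.619, 0.785, 0.001]
contact_force: [0.5, 0.7, -0.0]
width: 0.0647
gripper_force: 22.7
```

Run:
```python
from h import *
a=get_image("side");b=get_image("scene")
f=[cv2.resize(a["frame"][150:270,220:360],(560,480),interpolation=2),]
g=cv2.resize(b["frame"][190:340,330:450],(384,480),interpolation=2)
cv2.imwrite("pics/c3.png",cv2.resize(np.hstack(f+[g]),(800,407))[:,:,::-1])
```

```text
(no output)
```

View pics/c3.png

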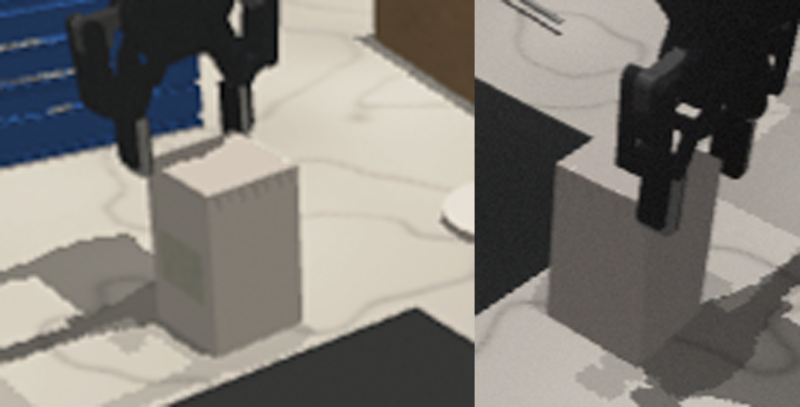

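Call:
apply_moves --deltas '[60, 0, 0, -10, 0, 60, 0, 0, -20, 0, 60, 0, 0, -30, 0, 60, 0, 0, -40, 0, 60, 0, 0, -40, 0, 60, 0, 0, -40, 0, 60, 0, 0, -40, 0]'

```text
clock: 4.95
position: [0.5084, 0.1702, 0.1523]
ee_rot: [-0.0, 0.619, 0.785, -0.0]
contact_force: [-0.3, -0.1, -2.8]
width: 0.0651
gripper_force: 23.0
```

Run:
```python
from h import *
a=get_image("side");b=get_image("scene")
f=[cv2.resize(a["frame"][130:270,220:360],(480,480),interpolation=2),]
g=cv2.resize(b["frame"][180:330,330:450],(384,480),interpolation=2)
cv2.imwrite("pics/c4.png",cv2.resize(np.hstack(f+[g]),(800,444))[:,:,::-1])
```

```text
(no output)
```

View pics/c4.png

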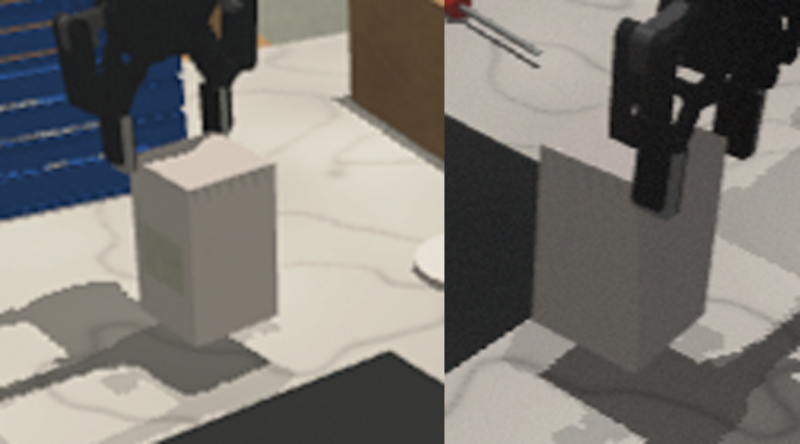

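Call:
apply_moves --deltas '[60, -30, -8, 0, 0, 60, -60, -15, 0, 0, 60, -90, -22, 0, 0, 60, -115, -29, 0, 0, 60, -115, -29, 8, 0, 60, -115, -29, 15, 0, 60, -115, -29, 15, 0, 64.5, -115, -29, 15, 0, 64.5, -115, -29, 15, 0]'

```text
clock: 5.8
position: [0.5073, 0.0527, 0.1371]
ee_rot: [-0.0, 0.619, 0.786, 0.0]
contact_force: [0.3, -0.9, -1.8]
width: 0.0646
gripper_force: 23.1
```

Call:
apply_moves --deltas '[65, 0, 0, 0, 0, 65, 0, 0, 0, 0]'

```text
clock: 5.97
position: [0.5075, 0.0524, 0.1375]
ee_rot: [0.0, 0.619, 0.786, 0.0]
contact_force: [0.9, -0.8, -1.0]
width: 0.0651
gripper_force: 21.5
```

Call:
apply_moves --deltas '[65.5, 0, 0, 0, 0, 65.5, 0, 0, 0, 0]'

```text
clock: 6.13
position: [0.5074, 0.052, 0.1375]
ee_rot: [0.0, 0.619, 0.786, 0.0]
contact_force: [0.6, 0.0, -1.8]
width: 0.0655
gripper_force: 10.7
```

Call:
apply_moves --deltas '[65.8, 0, 0, 0, 0, 65.8, 0, 0, 0, 0]'

```text
clock: 6.3
position: [0.5074, 0.0517, 0.1374]
ee_rot: [0.0, 0.619, 0.785, 0.0]
contact_force: [-0.1, -0.7, -1.6]
width: 0.0655
gripper_force: 4.1
```

Call:
apply_moves --deltas '[66.0, 0, 0, 0, 0, 66.0, 0, 0, 0, 0]'

```text
clock: 6.47
position: [0.5076, 0.0517, 0.1376]
ee_rot: [0.0, 0.619, 0.785, 0.0]
contact_force: [0.5, 0.5, 0.4]
width: 0.0659
gripper_force: 0.0
```

```bash
cat > look.py <<'E'
from h import *
import sys
a=get_image("side");b=get_image("scene")
for n,i in(("side",a),("scene",b)):
  for q in("tub","tub_mouth"):
    print(n,q,[(np.round(r["point"]),round(r["score"],2)) for r in place_of(q,i)[:2]])
f=cv2.resize(a["frame"][150:330,230:410],(480,480),interpolation=2)
g=cv2.resize(b["frame"][170:320,260:410],(480,480),interpolation=2)
cv2.imwrite("pics/"+sys.argv[1],cv2.resize(np.hstack([f,g]),(800,400))[:,:,::-1])
E
python3 look.py c5.png
```

```text
side tub [(array([312., 228.]), 0.87)]
side tub_mouth [(array([289., 249.]), 0.66)]
scene tub [(array([335., 219.]), 0.62)]
scene tub_mouth [(array([373., 272.]), 0.88), (array([206., 319.]), 0.52)]
```

View pics/c5.png

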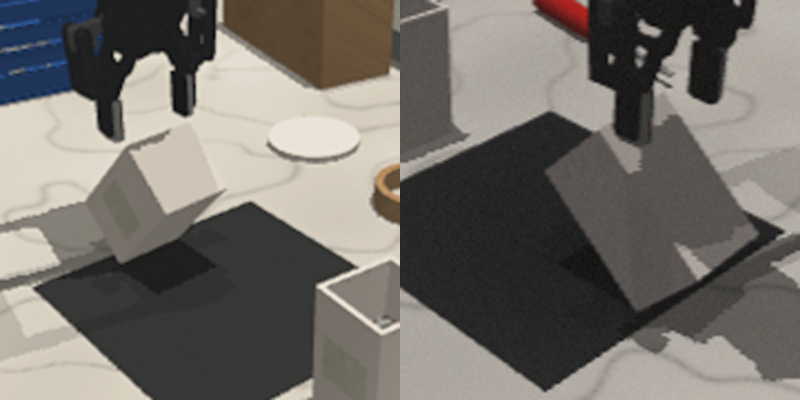

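Call:
apply_moves --deltas '[65, 0, 0, 0, 0, 65, 0, 0, 0, 0, 65, -4, 0, 8, 0, 65.7, -10, 0, 16, 0, 65.7, -18, 0, 22, 0, 65.7, -24, 0, 28, 0, 66.0, -28, 0, 32, 0, 80, -28, 0, 32, 0, 80, -28, 0, 20, 0, 80, -28, 0, 0, 0, 80, -28, 0, -20, 0, 80, -28, 0, -40, 0]'

```text
clock: 7.77
position: [0.5137, 0.0244, 0.178]
ee_rot: [-0.0, 0.619, 0.785, -0.0]
contact_force: [0.1, 0.3, 0.3]
width: 0.08
gripper_force: 0.0
```

```bash
python3 look.py c6.png
python3 - <<'E'
from h import *
s=get_state();print(s["clock"],s["position"])
E
```

```text
side tub [(array([334., 271.]), 0.74)]
side tub_mouth [(array([294., 249.]), 0.55)]
scene tub [(array([312., 237.]), 0.73), (array([212., 318.]), 0.67)]
scene tub_mouth []
8.0667 [0.51298735 0.02457008 0.17624379]
```

View pics/c6.png

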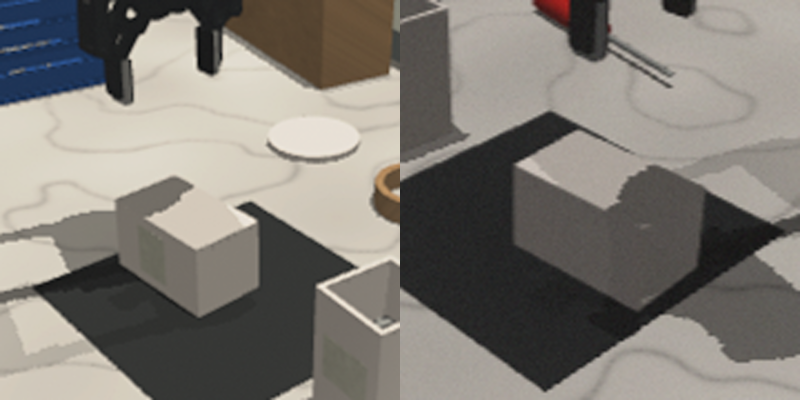

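Run:
```python
from h import *
np.set_printoptions(precision=4,suppress=True)
s=get_state();Rt=rot(s["ee_rot"])
a=get_image("side");b=get_image("scene")
for p,C in((a,[(317.8,262.5),(346,246.8),(283,239),(308.8,229.7)]),(b,[(303,231),(338.8,248.8),(326.8,218.4),(374.4,239.4)])):
  print(np.array([Rt.T@(plane(p,c,.066)-s["position"]) for c in C]))
print(s["position"], Rt.T@(np.array([.531,-.042,0])-s["position"]))
w=get_image("wrist")
import cv2
g=cv2.cvtColor(w["frame"],cv2.COLOR_RGB2GRAY);print(g.shape)
save(w,"w7.png")
```

```text
[[-0.0731 -0.0343  0.1103]
 [-0.0663  0.0384  0.1101]
 [ 0.0367 -0.0302  0.1103]
 [ 0.0326  0.0295  0.1102]]
[[-0.0736  0.0295  0.1101]
 [ 0.0093  0.0294  0.1102]
 [-0.0719 -0.0339  0.1103]
 [ 0.0362 -0.0359  0.1103]]
[0.513  0.0246 0.1762] [-0.0691  0.0023  0.1762]
(480, 640)
```

View pics/w7.png

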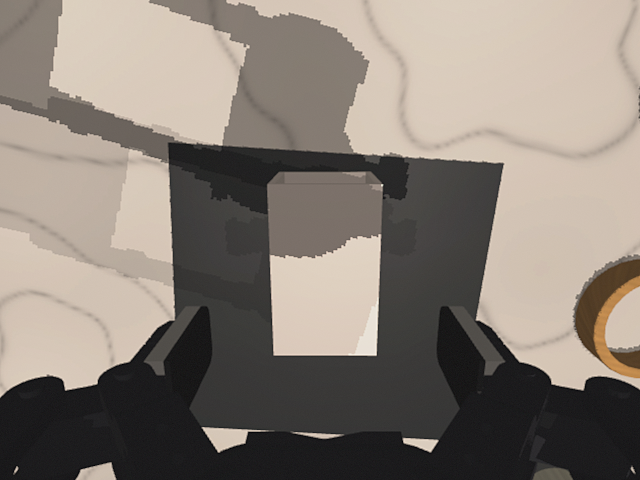

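Call:
apply_moves --deltas '[80, 18, 0, 30, 0, 80, 36, 0, 60, 0, 80, 36, 0, 90, 0, 80, 36, 0, 120, 0, 80, 36, 0, 137, 0, 80, 36, 0, 144, 0, 70, 36, 0, 144, 0, 60, 36, 0, 144, 0, 60, 36, 0, 144, 0, 60, 36, 0, 144, 0, 60, 36, 0, 134, 0, 60, 36, 0, 124, 0]' --squeeze 20

```text
clock: 9.22
position: [0.5054, 0.0595, 0.0544]
ee_rot: [-0.0, 0.619, 0.785, 0.0]
contact_force: [0.4, -0.2, -2.1]
width: 0.0659
gripper_force: 23.6
```

Call:
apply_moves --deltas '[65.4, 0, 0, 0, 0, 65.4, 0, 0, 0, 0]'

```text
clock: 9.38
position: [0.5065, 0.0595, 0.0549]
ee_rot: [0.001, 0.619, 0.785, 0.001]
contact_force: [0.7, 0.4, -2.1]
width: 0.0659
gripper_force: 23.6
```

Call:
apply_moves --deltas '[65.7, 0, 0, 0, 0, 65.7, 0, 0, 0, 0]'

```text
clock: 9.55
position: [0.5052, 0.0595, 0.0533]
ee_rot: [-0.0, 0.619, 0.785, -0.0]
contact_force: [-1.5, 0.4, -1.2]
width: 0.0659
gripper_force: 20.1
```

Call:
apply_moves --deltas '[66.1, 0, 0, 0, 0, 66.1, 0, 0, 0, 0]'

```text
clock: 9.72
position: [0.5053, 0.0595, 0.0532]
ee_rot: [-0.0, 0.619, 0.785, -0.0]
contact_force: [-0.9, 0.1, -0.4]
width: 0.0663
gripper_force: 1.1
```

Call:
apply_moves --deltas '[66.3, 0, 0, 0, 0, 66.3, 0, 0, 0, 0]'

```text
clock: 9.88
position: [0.5054, 0.0595, 0.0532]
ee_rot: [-0.0, 0.619, 0.785, -0.0]
contact_force: [-0.7, -0.5, -0.7]
width: 0.0668
gripper_force: 0.1
```

Call:
apply_moves --deltas '[65.95, 0, 0, 0, 0, 65.95, 0, 0, 0, 0]'

```text
clock: 10.05
position: [0.5054, 0.0595, 0.0532]
ee_rot: [-0.0, 0.619, 0.785, -0.0]
contact_force: [0.0, 0.5, 0.3]
width: 0.066
gripper_force: 3.9
```

Call:
apply_moves --deltas '[65.95, -2, 0, -8, 0, 65.95, -5, 0, -16, 0, 65.95, -9, 0, -24, 0, 65.95, -9, 0, -24, 0]'

```text
clock: 10.38
position: [0.5093, 0.05, 0.0794]
ee_rot: [0.002, 0.619, 0.785, 0.001]
contact_force: [0.0, 0.6, 0.3]
width: 0.0661
gripper_force: 2.4
```

```bash
python3 look.py c8.png
```

```text
side tub [(array([332., 271.]), 0.65), (array([188., 250.]), 0.28)]
side tub_mouth [(array([295., 237.]), 0.67)]
scene tub [(array([314., 239.]), 0.73)]
scene tub_mouth [(array([363., 252.]), 0.95)]
```

View pics/c8.png

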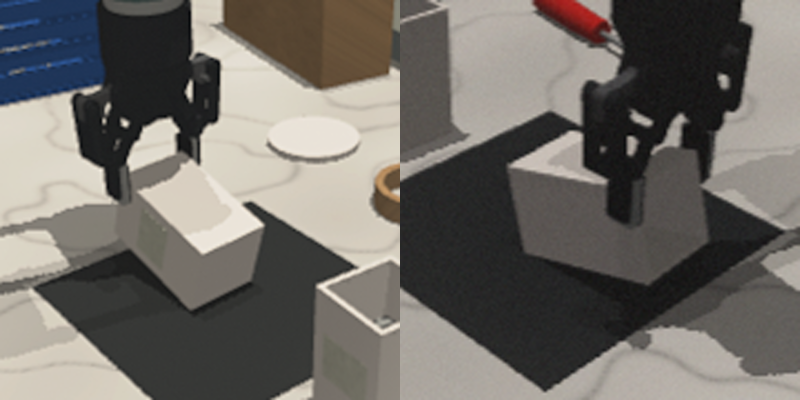

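Call:
apply_moves --deltas '[65.95, -11, 0, -10, 0, 65.95, -23, 0, -18, 0, 65.95, -36, 0, -25, 0, 65.95, -50, 0, -30, 0, 65.95, -50, 0, -30, 0]'

```text
clock: 11.1
position: [0.5206, -0.0007, 0.1085]
ee_rot: [0.002, 0.62, 0.785, 0.0]
contact_force: [-0.5, 0.3, 1.0]
width: 0.0656
gripper_force: 4.1
```

```bash
cat > pose.py <<'E'
from h import *
np.set_printoptions(precision=3,suppress=True)
s=get_state();Rt=rot(s["ee_rot"]);P=[get_image(n) for n in("scene","side")]
for q in("tub","tub_mouth"):
  r=[place_of(q,p) for p in P]
  print(q,[[(np.round(x["point"]),round(x["score"],2)) for x in l[:2]] for l in r])
  if all(r):
    X=tri([ray(p,l[0]["point"]) for p,l in zip(P,r)]);print("  ",X,"in tool",Rt.T@(X-s["position"]))
print(s["clock"],s["position"],s["gripper_force"],s["width"])
E
python3 pose.py
```

```text
tub [[(array([307., 239.]), 0.73)], [(array([341., 276.]), 0.93), (array([270., 409.]), 0.5)]]
   [ 0.536 -0.062  0.029] in tool [-0.063  0.001  0.08 ]
tub_mouth [[(array([345., 223.]), 0.55)], [(array([307., 223.]), 0.94)]]
   [0.515 0.026 0.101] in tool [0.027 0.001 0.007]
11.1 [ 0.521 -0.001  0.108] 4.0660833567380905 0.0656171217790552
```

Call:
apply_moves --deltas '[65.9, -6, 0, -6, 0, 65.9, -12, 0, -12, 0, 65.9, -20, 0, -15, 0, 65.9, -28, 0, -16, 0, 65.9, -35, 0, -16, 0, 65.9, -35, 0, -16, 0]'

```text
clock: 11.9
position: [0.5281, -0.0337, 0.1233]
ee_rot: [0.001, 0.62, 0.785, -0.0]
contact_force: [0.5, 0.3, -1.7]
width: 0.0663
gripper_force: 2.9
```

```bash
python3 pose.py
```

```text
tub [[(array([307., 244.]), 0.88)], [(array([337., 281.]), 0.74)]]
   [ 0.534 -0.061  0.019] in tool [-0.028 -0.001  0.105]
tub_mouth [[], [(array([320., 221.]), 0.71)]]
11.9 [ 0.528 -0.034  0.123] 2.9373446479439735 0.06629074577122536
```

Call:
apply_moves --deltas '[65.9, 0, 0, 3, 0, 65.9, 0, 0, 6, 0, 65.9, -10, 0, 7, 0, 65.9, -20, 0, 8, 0, 65.9, -30, 0, 10, 0, 65.9, -40, 0, 13, 0, 65.9, -48, 0, 16, 0, 65.9, -55, 0, 20, 0, 65.9, -55, 0, 20, 0]'

```text
clock: 12.95
position: [0.5409, -0.0875, 0.1029]
ee_rot: [0.001, 0.62, 0.785, -0.0]
contact_force: [0.7, -1.7, 2.3]
width: 0.066
gripper_force: 3.3
```

```bash
python3 pose.py
```

```text
tub [[(array([306., 249.]), 0.87)], [(array([341., 289.]), 0.76)]]
   [ 0.535 -0.066  0.004] in tool [ 0.022 -0.001  0.099]
tub_mouth [[(array([306., 203.]), 0.94)], [(array([337., 236.]), 0.96), (array([397., 341.]), 0.51)]]
   [ 0.536 -0.058  0.109] in tool [ 0.03   0.002 -0.006]
12.95 [ 0.541 -0.087  0.103] 3.3135050162672997 0.06598915977951336
```

Call:
apply_moves --deltas '[66.1, 0, 0, 0, 0, 67, 0, 0, 0, 0, 80, 0, 0, 0, 0, 80, 0, 0, 0, 0, 80, 0, 0, -20, 0, 80, 0, 0, -50, 0, 80, 0, 0, -80, 0, 80, 0, 0, -110, 0, 80, 0, 0, -110, 0]'

```text
clock: 14.0
position: [0.5436, -0.0861, 0.2194]
ee_rot: [0.005, 0.619, 0.785, 0.002]
contact_force: [1.2, -0.1, 1.0]
width: 0.0801
gripper_force: 0.0
```

```bash
python3 pose.py
python3 - <<'E'
from h import *
P=[get_image(n) for n in("scene","side")]
for q in("mat","full_tub","oil","tape","lid","driver","sleeve"):
  r=[place_of(q,p) for p in P]
  if all(r): print(q,np.round(tri([ray(p,l[0]["point"]) for p,l in zip(P,r)]),3))
E
```

```text
tub [[(array([306., 249.]), 0.89)], [(array([340., 293.]), 0.88)]]
   [ 0.531 -0.071 -0.   ] in tool [ 0.019 -0.011  0.219]
tub_mouth [[(array([308., 202.]), 0.57)], [(array([338., 235.]), 0.79), (array([398., 339.]), 0.4)]]
   [ 0.536 -0.057  0.111] in tool [ 0.031 -0.001  0.108]
14.0 [ 0.544 -0.086  0.219] 0.0 0.08012839257125484
mat [ 0.529 -0.046 -0.001]
oil [ 0.753 -0.163  0.002]
tape [0.765 0.013 0.002]
lid [ 0.748  0.175 -0.002]
driver [ 0.325 -0.26   0.002]
sleeve [ 0.325  0.213 -0.004]
```

Run:
```python
from h import *
P=[get_image(n) for n in("scene","side","wrist")]
for q in("tub","tub_mouth"):
  L=[]
  for p in P:
    r=place_of(q,p); L.append(r)
    print(q,[(np.round(x["point"]),round(x["score"],2)) for x in r[:2]], r and np.round(plane(p,r[0]["point"],.11 if "m" in q else 0),3))
print(get_state()["contact_force"])
```

```text
tub [(array([304., 251.]), 0.75)] [ 0.538 -0.067 -0.   ]
tub [(array([341., 289.]), 0.76)] [ 0.538 -0.062  0.   ]
tub [(array([326., 187.]), 0.84)] [ 0.54  -0.066  0.   ]
tub_mouth [(array([309., 201.]), 0.75), (array([495., 294.]), 0.54)] [ 0.532 -0.06   0.11 ]
tub_mouth [(array([340., 236.]), 0.95)] [ 0.537 -0.061  0.11 ]
tub_mouth [(array([325., 215.]), 0.83), (array([324., 184.]), 0.52)] [ 0.539 -0.066  0.11 ]
[ 0.28343215 -0.19630165 -0.07010751]
```

Upright, base about (0.539, -0.065) and mouth above it, near the mat's centre, and the arm is clear.

```bash
python3 -c "
from rig import *
print(sign_off())"
```

```text
the job is handed in; nothing more can be done
None
```

The empty tub now stands mouth up on the mat, its base about 25 mm from the mat's centre, and the job was handed in at about 14 s with the gripper clear. The bottle, tape core, lid, screwdriver and sleeve measured within about 7 mm of their starting places. The last check did not find the full tub; I never moved toward it. The sign-off gave no verdict.

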